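Close up the electrical trainer and enable it

ROBOT

A 6-joint arm with a two-finger parallel gripper is mounted at the origin on the work surface. World frame = base frame: x ahead of the robot, y to its left, z up, the work surface at z = 0. Lengths are in m, angles in rad, forces in N, time in s.
With the tool pointing down it reaches from about 0.35 to 0.775 m from the base axis. Payload 5.5 kg.
Tool frame: the origin (TCP) lies on the centre line of the jaws, within the pads' length; the fingertips stand 11 mm ahead of it and the grasp point (between the pads) lies 8 mm behind it (env.tip_reach is the distance from the TCP to the fingertips, in m); z points along the fingers, x is the direction in which the jaws open and shut, and the axes are right-handed (so a half turn about z gives the same grasp; the last joint's range is limited). The gripper opens to 85 mm and grips with 20 to 120 N. Pads are 22 mm wide; open, the fingers measure 114 mm over their backs; the gripper's body (76 mm by 85 mm) begins 54 mm behind the grasp point. The pads swing forward as they close: fully open they stand 13 mm farther back than shut.
Start: joints at [-1.435, 0.313, 0.046, 1.304, 0, 1.431], TCP at [0.157, -0.553, 0.242] pointing down, gripper open.
Joint ranges: [-2.76, 2.76], [-0.86, 1.69], [-1.03, 1.26], [-2.2, 2.34], [-1.47, 1.5], [-3.14, 3.14]. Speed limits (rad/s): [2.57, 2.57, 3.14, 3.14, 3.14, 3.14].

INTERFACE

Orientations are given as a unit quaternion [w, x, y, z].
In Python, from workcell import env gives the robot as it stands.
- The arm moves only by the tool carry_out, never from a script. Its argument "moves" is one flat list of numbers, 7 for each row, row after row: the gripper command: -1 is shut, 1 is fully open, values between are in proportion, then the shift along the tool's x, y, z in m, then the turn, a rotation vector about the tool's x, y, z in degrees. A call has exactly 5 rows; each row shifts and turns the pose as measured when the row begins, along the tool's axes as they then stand; what a row does not reach is not made up. A row lasts 1/8 s, in which the tool goes at most 62.5 mm and 10.7 degrees, less where a joint would pass 70% of its speed; a pose out of reach is approached as far as the arm can. A call is refused whole if a number of a shift passes 0.0625 or a number of a turn 10.7, either way. A call with a gripper value outside its range is refused whole. The fingers move at their own pace and stop on an object; "squeeze" is the grip in N (left out, the last holds). Time passes only in rows, so rows that do not move let the fingers close, or fill a call up. It gives the time, the measured TCP pose, the force and the opening at its end, in the units of the state.
- env.get_state(): the state, without advancing time (a new reading comes with each control period).
- env.read_camera(name): name is "scene" or "side" or "wrist"; returns the picture (384x512x3 uint8, red, green, blue); there is no depth.
- env.calibration(name): a dict with "camera_matrix" (3x3 intrinsics, pixels), "rvec" (rotation vector, rad) and "tvec" (3), from world to camera coordinates, as OpenCV has them; the wrist camera has in their place "hand_eye" (4x4, takes a point from camera to tool coordinates, whose origin is the TCP and whose axes are the tool frame's). Camera axes: x right, y down, z forward; pixel columns grow to the right and rows downward; lengths in m; the calibration is good to about 2 mm. A picture is of the moment at which its call begins: read the wrist's pose just before it. calibration takes no time and is no camera call.
- env.hand_in(): hands the job in, once; it reports no verdict.
The state is a dict: "clock": time; "joint_pos": joint angles; "qvel": joint speeds; "tau": joint torques, N m; "tcp_pos": TCP position; "orientation": TCP orientation; "wrist_force": force on the tool from outside, world axes, zero at the start; "ft_torque": the same for the moment, N m; "finger_gap": finger opening in m.
Only numpy, scipy, OpenCV 4.12 (cv2) and the standard library are available. Lean on these libraries where they do the work, as an engineer would, in place of code of your own. Each camera call takes 0.05 s, during which the arm holds its last target. There are 200 camera calls.

TASK

Make the trainer console safe and switch it on, only pushing with the fingertips and picking nothing up: push its blue drawer fully shut and slide the orange guard fully home over the sockets, against the black stop. Only when both are closed, press the green button right down and let it go. Leave the red button unpressed and everything else on the bench where it stands.

Things in the scene. Friction and masses are not known exactly. Their poses are not given: they have to be found in the camera images.
- trainer: Console with a white top and clear sides, fixed to the bench, 220 (x) x 320 (y) x 80 mm high; it stands anywhere and turned. Origin: centre of its underside. Its own -x is the front, where the drawer is; own y runs along the front; z up. On its top at the own -y end is a black stop block, its top 102 mm above the bench; rows of sockets stand 14 mm above the console top next to the stop.
- drawer (a joint): How far the blue-fronted drawer stands open, m: 0 = shut (front panel lying on the console's front face), 0.085 = fully open, towards the console's own -x. Starts open. Stays where it is left; about 2 N of friction, damping 12 N s/m, a firm stop at 0.
- drawer_face (a point): Point on the outer (own -x) face of the drawer front, in its middle, 45 mm above the bench; moves with the drawer. The front is flat, without a handle, 200 mm along own y, 12 mm thick, from 12 to 66 mm above the bench. Axes as the console's; push along +x to shut.
- guard (a joint): How far the orange guard stands open, m: 0 = home against the black stop, sockets covered; 0.105 = fully open, towards the console's own +y. Starts open. Stays where it is left; about 1.5 N of friction, damping 12 N s/m, a firm stop at 0.
- guard_end (a point): Point on the outer face of the guard's own +y end, in the middle of its width, 98 mm above the bench; moves with the guard. The guard is a smooth orange hood 90 mm (own x) x 150 mm (own y) with black stripes, lying on the console; its end face is upright and 90 mm wide, from 85 to 110 mm above the bench. Behind the end the console top (80 mm high) is bare, with two rails 6 mm high along own y, 54 mm to either side of this point. Axes as the console's; push along -y to close.
- enable (a joint): Travel of the green button, m: 0 = up, 0.006 = fully down. Springs back; about 5 N holds it fully down.
- enable_top (a point): Centre of the top of the green button, 32 mm across, pressed straight down. It sits in a black housing on a grey box, 80 x 80 x 55 mm, fixed to the bench right of the console. The two grey boxes, with the green and the red button, are alike and may be swapped.
- stop (a joint): Travel of the red button, m: 0 = up, 0.006 = down. Not to be pressed.
- stop_top (a point): Centre of the top of the red button, 32 mm across, on the other grey box, same heights as the green one.
- relay: Loose black block with a white top, 40 x 50 x 54 mm high, standing on the console top behind the guard. Origin: centre of its underside. Leave alone.
- meter: Loose yellow multimeter lying flat, 130 x 70 x 36 mm high, left of the drawer. Origin: centre of its underside. Leave alone.
- oil: Loose small bottle with a red cap, 44 mm across, 120 mm high, standing beyond the button boxes. Origin: centre of its underside. Leave alone.
- driver: Loose screwdriver with a red handle, about 200 mm long, lying along its own x on the bench left of the console, handle to -x. Origin: under its middle. Leave alone.
Things that resemble listed ones, but are neither listed nor needed, are in the scene too. What is shaped like the part that bears stop but yellow is not meant. Leave any purple look-alike of the part that bears enable alone.

How it is judged:
By the outcome, as a careful person would: the job done as asked, in the order asked, and still so for the second after the job is handed in, with the robot touching nothing.
It also fails if it takes over 48 s, if anything falls off the work surface, if the arm or the gripper's body presses on something with over 40 N, if the wrist force passes 120 N, or if a joint passes its speed limit or range.

## Working session

There is one attempt and no reset: what is moved stays moved. The work goes in short steps, Python scripts to look and compute and a tool call to move; the robot and the scene stay as the last step left them, time stands still between calls to the robot, and variables do not carry over. Pictures are saved under pics/ and viewed, about 8 in all and at most 12, crops included, and the job is handed in when it is done.

Besides the shell and the picture viewer there is one more tool, called after ">>>" as a command line: name --argument value ..., lists and objects as JSON in quotes. carry_out: Moves the arm, as the interface text tells. Its arguments: {"type":"object","properties":{"moves":{"type":"array"},"squeeze":{"type":"number"}},"required":["moves"]}

```bash
mkdir -p pics; ls; python3 - <<'E'
from workcell import env
import cv2
for n in ("scene","side"):
    im=env.read_camera(n); cv2.imwrite(f"pics/{n}0.png",im[:,:,::-1])
    print(n,env.calibration(n))
print(env.calibration("wrist")); print(env.get_state())
E
```

```text
pics
scene {'camera_matrix': array([[418.88968734,   0.        , 247.57729715],
       [  0.        , 418.88968734, 190.66716977],
       [  0.        ,   0.        ,   1.        ]]), 'rvec': array([ 0.96804995,  2.52070945, -0.99544292]), 'tvec': array([ 0.39584873, -0.2666844 ,  1.64934086])}
side {'camera_matrix': array([[385.14344851,   0.        , 259.12792179],
       [  0.        , 385.14344851, 187.92758926],
       [  0.        ,   0.        ,   1.        ]]), 'rvec': array([ 0.75374028, -2.35620943,  1.37544149]), 'tvec': array([0.47161935, 0.22958735, 0.91438056])}
{'camera_matrix': array([[279.53314839,   0.        , 258.01848586],
       [  0.        , 279.53314839, 186.47982094],
       [  0.        ,   0.        ,   1.        ]]), 'hand_eye': array([[ 9.99999797e-01, -5.86085211e-04, -2.48903533e-04,
        -1.93719825e-04],
       [ 6.32055216e-04,  9.61023251e-01,  2.76466837e-01,
        -6.97488503e-02],
       [ 7.71689584e-05, -2.76466938e-01,  9.61023427e-01,
        -1.32527032e-01],
       [ 0.00000000e+00,  0.00000000e+00,  0.00000000e+00,
         1.00000000e+00]])}
{'clock': 0.1, 'joint_pos': array([-1.43459362e+00,  3.13927960e-01,  4.50885122e-02,  1.30357945e+00,
        2.99430154e-06,  1.43117295e+00]), 'qvel': array([-0.00014489, -0.0014501 ,  0.00081201,  0.00017788, -0.00030003,
       -0.00013587]), 'tau': array([ 2.77168714e-03, -4.81724632e+01,  2.99244493e+01,  1.26869272e-02,
       -2.39706715e-04, -2.02665362e-06]), 'tcp_pos': array([ 0.15651623, -0.55284086,  0.24149483]), 'orientation': array([-5.75702885e-04,  7.97602987e-01, -6.03182241e-01, -5.71623276e-04]), 'wrist_force': array([1.39017435, 0.78239622, 0.24812921]), 'ft_torque': array([ 0.01724856, -0.00854483, -0.02320627]), 'finger_gap': 0.08550158631717128}
```

```bash
python3 - <<'E'
import cv2
for n in ("scene","side"):
    im=cv2.imread(f"pics/{n}0.png"); cv2.imwrite(f"pics/{n}0b.png",cv2.resize(im,(800,600),interpolation=cv2.INTER_CUBIC))
E
```

```text
(no output)
```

View pics/scene0b.png

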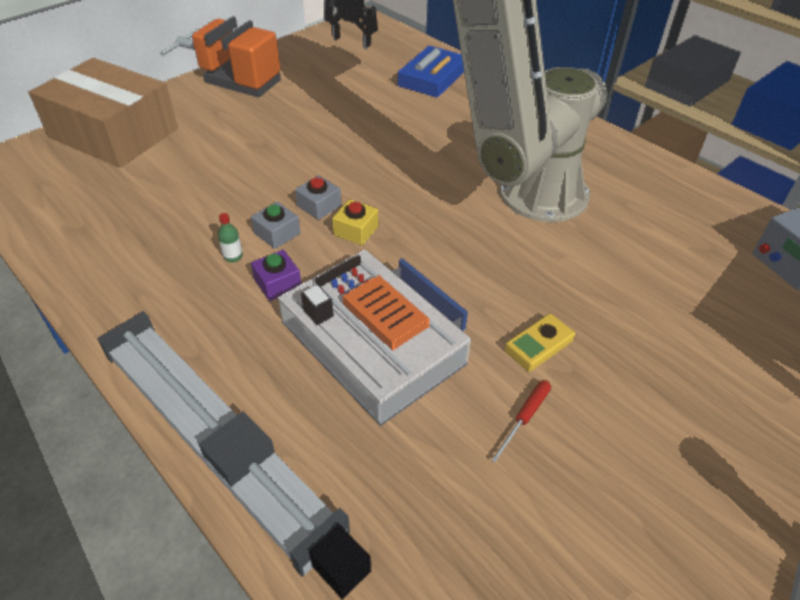

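View pics/side0b.png

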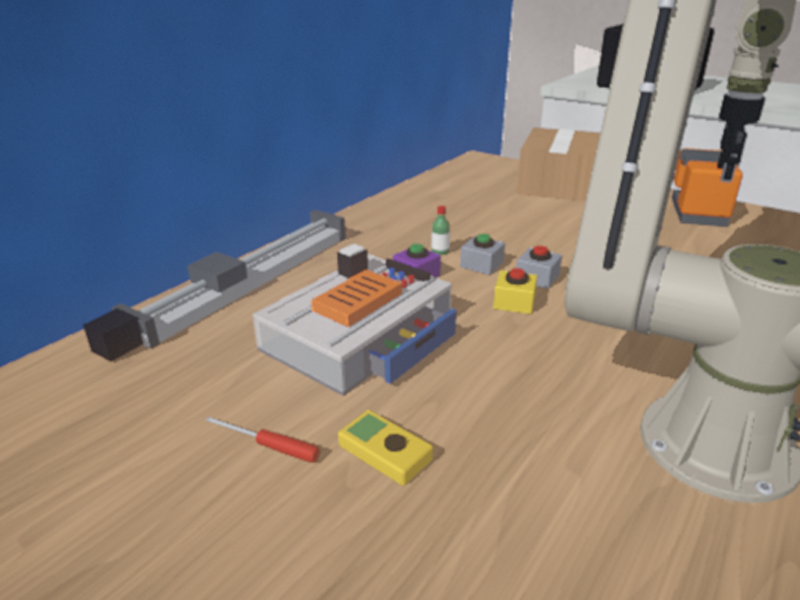

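The scene view (800x600 pixels) shows the console with the drawer towards the robot and the stop at (338,270). There are two green candidates: one on a grey box at (275,213) and one on a purple box at (275,262), which is the decoy. There are also two red ones: one on a grey box at (317,185), which is "stop", and one on a yellow box at (356,210), another decoy. The green button on the grey box fits the description. I'll confirm it in an enlarged crop and measure there.

```bash
cat > h.py <<'E'
import numpy as np, cv2
from workcell import env
def cal(n):
    c=env.calibration(n); R=cv2.Rodrigues(c["rvec"])[0]; return c["camera_matrix"],R,c["tvec"]
def plane(n,uv,z):
    K,R,t=cal(n); uv=np.atleast_2d(np.float64(uv)); d=(np.linalg.inv(K)@np.c_[uv,np.ones(len(uv))].T).T@R; C=-R.T@t
    return C+d*((z-C[2])/d[:,2])[:,None]
def proj(n,P):
    c=env.calibration(n); return cv2.projectPoints(np.float64(P),c["rvec"],c["tvec"],c["camera_matrix"],None)[0][:,0]
E
python3 - <<'E'
from h import *
a=cv2.imread("pics/scene0.png"); b=cv2.imread("pics/side0.png")
A=cv2.resize(a[105:275,135:315],None,fx=4.4,fy=3.5,interpolation=cv2.INTER_CUBIC)
# uniform scale
A=cv2.resize(a[110:272,140:302],(600,600),interpolation=cv2.INTER_CUBIC); cv2.imwrite("pics/a1.png",A)
for n,im in (("scene",a),("side",b)):
    hsv=cv2.cvtColor(im,cv2.COLOR_BGR2HSV)
    for nm,lo,hi in (("orange",(5,170,120),(14,255,255)),("blue",(108,100,40),(122,255,255)),("green",(50,80,40),(85,255,255)),("red",(172,120,60),(180,255,255)),("red0",(0,150,60),(4,255,255))):
        m=cv2.inRange(hsv,lo,hi); k,_,s,c=cv2.connectedComponentsWithStats(m)
        for i in range(1,k):
            if s[i][4]>25: print(n,nm,s[i],c[i].round(1))
print("scene top corners",plane("scene",np.array([[283,298],[365,252],[467,345],[380,412]])/1.5625,.08).round(4))
E
```

```text
scene orange [124  13  18  32 286] [132.6  30.8]
scene orange [147  19  32  37 928] [162.5  36.6]
scene orange [221 178  53  45 892] [247.9 199.1]
scene blue [273   0  21  31 459] [282.9  13.3]
scene blue [ 344    0   57   52 1942] [370.6  21.5]
scene blue [396   0  34  48 754] [412.5  21.8]
scene blue [255  30  42  32 742] [275.6  46.6]
scene blue [ 469   40   43   56 1624] [494.7  68.2]
scene blue [389  59  20  24 305] [398.4  70.6]
scene blue [461 101  48  29 680] [485.4 114.4]
scene blue [493 161   7   6  32] [496.  163.8]
scene blue [256 167  42  44 126] [279.  185.9]
scene blue [ 28 203  16  23  60] [ 36.2 216. ]
scene green [171 131   9   8  53] [174.7 134.4]
scene green [141 144  10  11  89] [145.6 149.5]
scene green [503 154   9  12  55] [507.7 158.9]
scene green [170 163  10   8  63] [174.8 166.5]
scene green [330 215  17  13 117] [338.2 220.8]
scene red0 [199 114   8   7  42] [202.5 116.8]
scene red0 [223 130   9   7  45] [227.1 132.8]
scene red0 [141 137   6   6  29] [143.1 139.5]
scene red0 [331 244  21  27 215] [341.4 256.9]
side orange [ 432  103   43   36 1114] [451.2 121. ]
side blue [    0     0   328   234 46998] [138.2  86.1]
side blue [242 198  49  46 183] [261.8 220.2]
side green [305 150   9   5  35] [308.8 152.1]
side green [263 156   8   6  37] [266.2 158.6]
side green [224 266  22  15 180] [234.4 273.2]
side red0 [341 158   9   5  38] [345.3 159.9]
side red0 [326 172  10   6  43] [330.4 174.8]
side red0 [164 275  38  20 358] [183.2 284.5]
scene top corners [[ 0.7407 -0.0749  0.08  ]
 [ 0.5339 -0.0675  0.08  ]
 [ 0.5582  0.2496  0.08  ]
 [ 0.7744  0.251   0.08  ]]
```

View pics/a1.png

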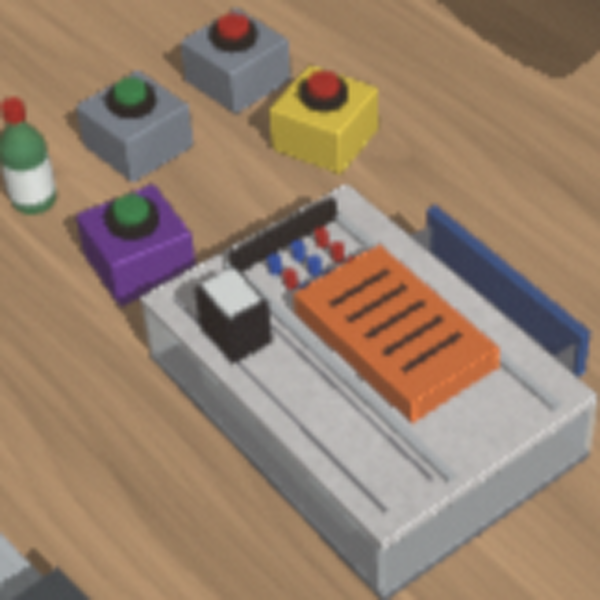

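The crop confirms it. Crop pixels: the green button on the grey box is at (130,90), the purple decoy at (131,210), grey/red at (233,28) and yellow/red at (323,85). The guard covers the middle, and its +y end face is at about (413,402)-(498,350).

```bash
cat >> h.py <<'E'
def fit(pts,own):
    """rigid 2D fit own->world"""
    P=np.float64(pts)[:,:2]; O=np.float64(own)[:,:2]; p=P.mean(0); o=O.mean(0)
    U,_,V=np.linalg.svd((O-o).T@(P-p)); R=V.T@np.diag([1,np.linalg.det(V.T@U.T)])@U.T
    return R,p-R@o,(O@R.T+(p-R@o)-P)
E
python3 - <<'E'
from h import *
f=lambda q:np.array(q)/(600/162)+[140,110]-.37
c=f([[145,298],[345,185],[593,402],[380,545]])
w=plane("scene",c,.08)
R,t,e=fit(w,[[.11,-.16],[-.11,-.16],[-.11,.16],[.11,.16]])
print("scene yaw",np.degrees(np.arctan2(R[1,0],R[0,0])),t,e.round(4).tolist())
s=np.array([[447,285],[345,351],[256,315]])/1.5625-.2  # side: front-(-y)?, front +y, back +y
w2=plane("side",s,.08); print(w2.round(4))
R2,t2,e2=fit(w2,[[-.11,-.16],[-.11,.16],[.11,.16]])
print("side yaw",np.degrees(np.arctan2(R2[1,0],R2[0,0])),t2,e2.round(4).tolist())
g=plane("scene",f([[297,295],[378,248],[498,350],[413,402]]),.110)
print("guard own",((g[:,:2]-t)@R).round(4))
d=plane("scene",f([[432,207],[588,328]]),.066); print("drawer own",((d[:,:2]-t)@R).round(4))
def tri(a,b):
    P=[]
    for n in("scene","side"):
        K,Rr,tt=cal(n); P.append(K@np.c_[Rr,tt])
    X=cv2.triangulatePoints(P[0],P[1],np.float64(a).reshape(2,1),np.float64(b).reshape(2,1))[:,0]; X=X[:3]/X[3]
    return X, proj("scene",[X])[0]-a
for n,a,b in (("green",(174.7,134.4),(308.8,152.1)),("purple",(174.8,166.5),(266.2,158.6)),("red",(202.5,116.8),(345.3,159.9)),("yel",(227.1,132.8),(330.4,174.8))):
    X,e=tri(a,b); print(n,X.round(4),e.round(1), "own",((X[:2]-t)@R).round(3))
r=plane("scene",f([[195,280],[232,318],[268,300],[237,270]]),.134); print("relay own",((r[:,:2]-t)@R).round(3))
E
```

```text
scene yaw -2.9778858603661553 [0.64654033 0.07998476] [[0.0035, -0.0036], [-0.0022, 0.0015], [-0.0042, 0.001], [0.0029, 0.0011]]
[[ 0.5274 -0.0695  0.08  ]
 [ 0.5435  0.2213  0.08  ]
 [ 0.75    0.228   0.08  ]]
side yaw -1.9169987778792323 [0.64182802 0.07206375] [[-0.0009, -0.0146], [-0.0063, 0.0143], [0.0071, 0.0003]]
guard own [[ 0.0216 -0.056 ]
 [-0.0626 -0.0567]
 [-0.0653  0.0906]
 [ 0.0195  0.0893]]
drawer own [[-0.1595 -0.1017]
 [-0.1666  0.0918]]
green [ 0.59   -0.3251  0.0701] [-0.1 -0.5] own [-0.035 -0.407]
purple [ 0.6858 -0.1892  0.0698] [-0.1 -0.6] own [ 0.053 -0.267]
red [ 0.4529 -0.3405  0.07  ] [-0.1 -0.5] own [-0.172 -0.43 ]
yel [ 0.4448 -0.2078  0.0696] [-0.1 -0.6] own [-0.187 -0.298]
relay own [[ 0.087 -0.101]
 [ 0.088 -0.049]
 [ 0.055 -0.047]
 [ 0.055 -0.089]]
```

```bash
cat >> h.py <<'E'
from scipy.spatial.transform import Rotation as Ro
YAW=np.radians(-3.0); T0=np.array([.6465,.080])
def O(x,y,z):
    c,s=np.cos(YAW),np.sin(YAW); return np.array([T0[0]+c*x-s*y,T0[1]+s*x+c*y,z])
def delta(target,toolyaw=np.radians(-93)):
    """shift in tool axes and turn (deg) from the measured pose; tool x at toolyaw, z down"""
    s=env.get_state(); q=s["orientation"]; R=Ro.from_quat([*q[1:],q[0]])
    c,n=np.cos(toolyaw),np.sin(toolyaw); G=Ro.from_matrix(np.array([[c,n,0],[n,-c,0],[0,0,-1]]))
    tw=(R.inv()*G).as_rotvec(degrees=True)
    d=np.asarray(target)-s["tcp_pos"]
    print("t%.2f tcp"%s["clock"],s["tcp_pos"].round(4),"world d",d.round(4),"tool d",R.inv().apply(d).round(4),"in final axes",G.inv().apply(d).round(4),"turn",tw.round(1),"F",s["wrist_force"].round(1),"gap",s["finger_gap"].round(3))
    c=O(0,0,0)[:2]; r=s["tcp_pos"][:2]-c; a=np.array([[np.cos(YAW),-np.sin(YAW)],[np.sin(YAW),np.cos(YAW)]])
    print("tcp own",(r@a).round(4))
E
python3 -c "
from h import *
delta([.40,-.25,.24]); delta(O(-.215,0,.2)); print(O(-.215,0,.2))"
```

```text
Traceback (most recent call last):
  File "h.py", line 25, in delta
    print("t%.2f tcp"%s["clock"],s["tcp_pos"].round(4),"world d",d.round(4),"tool d",R.inv().apply(d).round(4),"in final axes",G.inv().apply(d).round(4),"turn",tw.round(1),"F",s["wrist_force"].round(1),"gap",s["finger_gap"].round(3))
                                                                                                                                                                                                                ^^^^^^^^^^^^^^^^^^^^^
AttributeError: 'float' object has no attribute 'round'
```

```bash
sed -i 's/s\["finger_gap"\].round(3)/round(s["finger_gap"],3)/' h.py
```

>>> carry_out --moves '[-1,0,0,0,0,0,9.5,-1,0,0,0,0,0,9.5,-1,-0.045,-0.032,0,0,0,0,-1,-0.045,-0.032,0,0,0,0,-1,-0.045,-0.032,0,0,0,0]'

```text
clock: 0.72
tcp_pos: [0.2613, -0.4234, 0.2383]
orientation: [0.002, -0.68, 0.733, 0.003]
wrist_force: [1.5, -0.1, 0.5]
finger_gap: -0.0003
```

>>> carry_out --moves '[-1,-0.045,-0.032,0,0,0,0,-1,-0.045,-0.032,0,0,0,0,-1,-0.045,-0.032,0,0,0,0,-1,-0.045,-0.032,0,0,0,0,-1,-0.055,-0.003,0,0,0,0]'

```text
clock: 1.35
tcp_pos: [0.4143, -0.1912, 0.238]
orientation: [0.002, -0.68, 0.733, 0.003]
wrist_force: [-0.3, 0.3, -0.7]
finger_gap: 0.0
```

```bash
python3 -c "
from h import *
delta(O(-.215,0,.2))"
```

```text
t1.35 tcp [ 0.4143 -0.1912  0.238 ] world d [ 0.0175  0.2824 -0.038 ] tool d [-0.2826  0.0038  0.0402] in final axes [-0.2829 -0.0027  0.038 ] turn [ 0.1  0.4 -1.3] F [-0.3  0.3 -0.7] gap 0.0
tcp own [-0.2177 -0.2829]
```

>>> carry_out --moves '[-1,-0.056,0,0.004,0,0.4,-1.3,-1,-0.056,0,0.008,0,0,0,-1,-0.056,0,0.008,0,0,0,-1,-0.056,0,0.008,0,0,0,-1,-0.05,0,0.01,0,0,0]'

```text
clock: 1.98
tcp_pos: [0.4287, 0.0735, 0.1991]
orientation: [0.005, -0.698, 0.716, 0.006]
wrist_force: [1.0, 0.6, -0.2]
finger_gap: 0.0001
```

```bash
python3 -c "
from h import *
delta(O(-.205,0,.046))
cv2.imwrite('pics/w1.png',env.read_camera('wrist')[:,:,::-1])"
```

```text
t1.98 tcp [0.4287 0.0735 0.1991] world d [ 0.0131  0.0172 -0.1531] tool d [-0.0151 -0.0128  0.1533] in final axes [-0.0179 -0.0122  0.1531] turn [0.1 0.9 1.5] F [ 1.   0.6 -0.2] gap 0.0
tcp own [-0.2172 -0.0179]
```

View pics/w1.png

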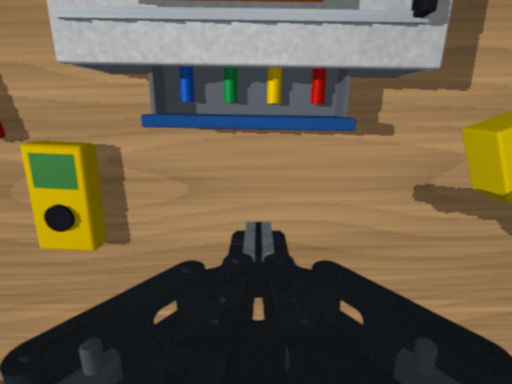

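The wrist view shows the drawer front (blue bar at (142..356, 115..130)), clear of the yellow meter on the left and the yellow box on the right. I'll refine the drawer's position from this frame.

```bash
cat >> h.py <<'E'
def wplane(uv,z):
    s=env.get_state(); q=s["orientation"]; R=Ro.from_quat([*q[1:],q[0]]).as_matrix(); c=env.calibration("wrist")
    H=c["hand_eye"]; A=R@H[:3,:3]; C=s["tcp_pos"]+R@H[:3,3]; uv=np.atleast_2d(np.float64(uv))
    d=(np.linalg.inv(c["camera_matrix"])@np.c_[uv,np.ones(len(uv))].T).T@A.T
    return C+d*((z-C[2])/d[:,2])[:,None]
def own(P):
    c,s=np.cos(YAW),np.sin(YAW); return (np.asarray(P)[:,:2]-T0)@np.array([[c,-s],[s,c]])
E
python3 - <<'E'
from h import *
im=cv2.imread("pics/w1.png"); hsv=cv2.cvtColor(im,cv2.COLOR_BGR2HSV)
m=cv2.inRange(hsv,(105,150,60),(120,255,255)); m[:105]=0; m[140:]=0
ys,xs=np.nonzero(m)
u=np.arange(150,350,10); top=np.array([[x,ys[xs==x].min()] for x in u]); bot=np.array([[x,ys[xs==x].max()] for x in u]); 
for n,l in(("inner",top),("outer",bot)):
    P=own(wplane(l,.066)); k=np.polyfit(P[:,1],P[:,0],1); print(n,k, "deg",np.degrees(np.arctan(-k[0])))
print("ends own y",own(wplane([[142,121],[356,124]],.066)))
print("front edge of top?",own(wplane([[58,62],[440,67]],.08)))
print("front edge, upper line",own(wplane([[52,20],[448,23]],.08)))
E
```

```text
inner [-0.0137566  -0.15758707] deg 0.78814514536992
outer [-0.01214816 -0.1683416 ] deg 0.6960042208388911
ends own y [[-0.16547895  0.09600748]
 [-0.16193831 -0.10161843]]
front edge of top? [[-0.11857599  0.15656841]
 [-0.11351975 -0.15960465]]
front edge, upper line [[-0.08742351  0.15609428]
 [-0.08144185 -0.15907781]]
```

>>> carry_out --moves '[-1,-0.015,0,0.03,0,0.5,0.8,-1,0,-0.002,0.045,0,0,0,-1,0,-0.002,0.045,0,0,0,-1,0,-0.002,0.03,0,0,0,-1,0,-0.01,0,0,0,0]'

```text
clock: 2.65
tcp_pos: [0.4425, 0.0798, 0.0436]
orientation: [0.006, -0.702, 0.712, 0.009]
wrist_force: [-0.3, 0.7, -0.3]
finger_gap: 0.0004
```

```bash
sed -i 's/YAW=np.radians(-3.0); T0=.*/YAW=np.radians(-2.3); T0=np.array([.6435,.078])/; s/radians(-93)/radians(-92.3)/' h.py; python3 -c "
from h import *
delta(O(-.135,0,.046))"
```

```text
t2.65 tcp [0.4425 0.0798 0.0436] world d [0.0661 0.0036 0.0024] tool d [-0.0046 -0.066  -0.0026] in final axes [-0.0063 -0.0659 -0.0024] turn [0.3 1.2 1.5] F [-0.3  0.7 -0.3] gap 0.0
tcp own [-0.2009 -0.0063]
```

>>> carry_out --moves '[-1,-0.001,-0.012,0,0,0.5,1,-1,0,-0.012,0,0,0,0,-1,0,-0.01,0,0,0,0,-1,0,-0.01,0,0,0,0,-1,0,-0.01,0,0,0,0]'

```text
clock: 3.28
tcp_pos: [0.5004, 0.0721, 0.046]
orientation: [0.004, -0.698, 0.716, 0.008]
wrist_force: [-2.4, -1.2, -1.2]
finger_gap: 0.0002
```

>>> carry_out --moves '[-1,0,-0.006,0,0,0,0,-1,0,-0.004,0,0,0,0,-1,0,-0.004,0,0,0,0,-1,0,-0.003,0,0,0,0,-1,0,-0.003,0,0,0,0]'

```text
clock: 3.9
tcp_pos: [0.5079, 0.0717, 0.046]
orientation: [-0.005, -0.698, 0.715, 0.016]
wrist_force: [-11.2, -1.8, 6.9]
finger_gap: -0.0
```

>>> carry_out --moves '[-1,0,-0.006,0,0,0,0,-1,0,-0.006,0,0,0,0,-1,0,-0.003,0,0,0,0,-1,0,0.012,0,0,0,0,-1,0,0.03,0,0,0,0]'

```text
clock: 4.53
tcp_pos: [0.469, 0.0729, 0.0497]
orientation: [-0.013, -0.699, 0.715, 0.023]
wrist_force: [-0.3, 0.0, -0.0]
finger_gap: -0.0001
```

>>> carry_out --moves '[-1,0,0.03,-0.02,0,0,0,-1,0,0,-0.05,0,0,0,-1,0,0,-0.05,0,0,0,-1,0,0,-0.04,0,0,0,-1,0,0,0,0,0,0]'

```text
clock: 5.15
tcp_pos: [0.4465, 0.0722, 0.2175]
orientation: [-0.009, -0.699, 0.715, 0.02]
wrist_force: [0.7, 0.2, -1.6]
finger_gap: -0.0002
```

```bash
python3 -c "
from h import *
cv2.imwrite('pics/w2.png',env.read_camera('wrist')[:,:,::-1])
delta(O(-.022,.14,.2))"
```

```text
t5.20 tcp [0.4455 0.0722 0.2159] world d [ 0.1816  0.1466 -0.0159] tool d [-0.1503 -0.179   0.0105] in final axes [-0.1537 -0.1756  0.0159] turn [2.5 0.9 1. ] F [ 0.1  0.8 -1.1] gap -0.0
tcp own [-0.1976 -0.0137]
```

View pics/w2.png

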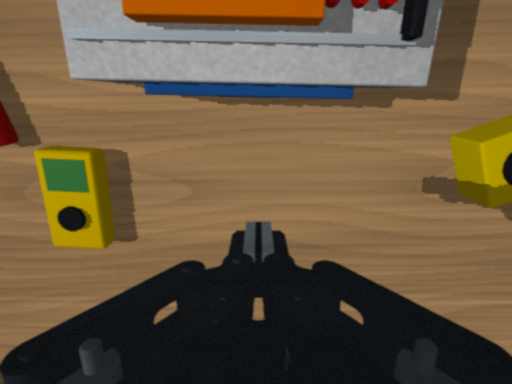

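The wrist view shows the blue front lying flush along the console's front edge at (145..352, 83..97). The drawer is shut and the meter hasn't moved. Next is the guard.

>>> carry_out --moves '[-1,-0.037,-0.044,0,2.5,0.9,1,-1,-0.037,-0.044,0,0,0,0,-1,-0.037,-0.044,0.005,0,0,0,-1,-0.037,-0.044,0.01,0,0,0,-1,0,0,0,0,0,0]'

```text
clock: 5.82
tcp_pos: [0.6248, 0.1486, 0.1954]
orientation: [-0.02, 0.735, -0.677, -0.024]
wrist_force: [-0.8, 0.4, -0.4]
finger_gap: 0.0
```

```bash
python3 - <<'E'
from h import *
w2=cv2.imread('pics/w2.png')
delta(O(-.022,.13,.101))
im=env.read_camera('wrist')[:,:,::-1]; cv2.imwrite('pics/w3.png',im)
a=env.read_camera('scene')[:,:,::-1]
h=cv2.cvtColor(a,cv2.COLOR_BGR2HSV); m=cv2.inRange(h,(5,150,90),(16,255,255)); m[:150]=0
A=cv2.resize(a[110:272,140:302],(384,384),interpolation=cv2.INTER_CUBIC)
cv2.imwrite('pics/c3.png',cv2.resize(np.hstack([im,A]),(800,343)))
E
```

```text
t5.83 tcp [0.6248 0.1486 0.1954] world d [ 0.002   0.0602 -0.0944] tool d [-0.0539 -0.0072  0.0979] in final axes [-0.0602  0.0005  0.0944] turn [0.4 3.5 7. ] F [-0.8  0.4 -0.4] gap 0.0
tcp own [-0.0215  0.0698]
```

View pics/c3.png

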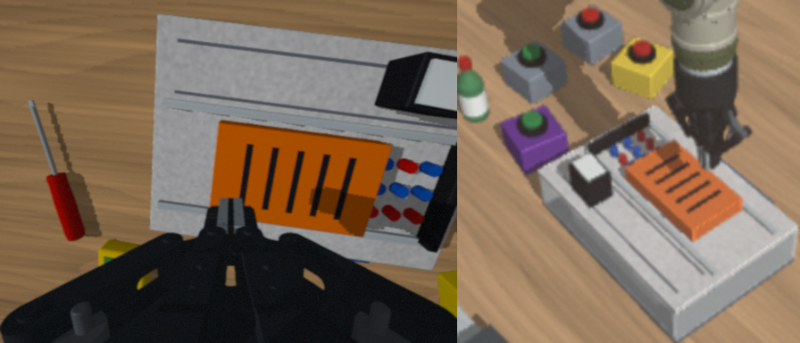

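The left half (wrist view) shows the guard's open end at x≈215 and bare console top behind it. The relay, at (415,85), is well off the path.

>>> carry_out --moves '[-1,0,0,0,0.4,3.5,7,-1,-0.036,0,0,0,0,0,-1,-0.036,0,0,0,0,0,-1,0,0,0.04,0,0,0,-1,0,0,0.03,0,0,0]'

```text
clock: 6.55
tcp_pos: [0.6203, 0.1533, 0.1345]
orientation: [-0.022, 0.738, -0.674, -0.02]
wrist_force: [-0.2, -0.7, -0.4]
finger_gap: 0.0001
```

```bash
python3 -c "
from h import *
delta(O(-.022,.14,.101))"
```

```text
t6.55 tcp [0.6203 0.1533 0.1345] world d [ 0.0069  0.0655 -0.0335] tool d [-0.0625 -0.0126  0.0373] in final axes [-0.0657 -0.0043  0.0335] turn [-0.1  3.4  7.5] F [-0.2 -0.7 -0.4] gap 0.0
tcp own [-0.0263  0.0743]
```

```bash
python3 -c "
from h import *
s=env.get_state(); print(s['joint_pos'].round(3), s['qvel'].round(3), s['tau'].round(1))"
```

```text
[0.09  0.474 0.017 1.108 0.06  3.141] [ 0.035  0.105 -0.354 -0.533  0.014  0.001] [ -0.1 -57.   29.9   0.8   0.2  -0. ]
```

Joint 6 is at its range limit (3.14), so I'll turn the tool back by 90°. That also suits pushing the guard along tool +y.

>>> carry_out --moves '[-1,0,0,-0.06,0,0,-8,-1,0,0,0,0,0,-10,-1,0,0,0,0,0,-10,-1,0,0,0,0,0,-10,-1,0,0,0,0,0,-10]'

```text
clock: 7.18
tcp_pos: [0.6107, 0.1575, 0.1921]
orientation: [-0.028, 0.954, -0.297, -0.015]
wrist_force: [0.3, 0.6, -1.4]
finger_gap: -0.0001
```

>>> carry_out --moves '[-1,0,0,0,0,0,-10,-1,0,0,0,0,0,-10,-1,0,0,0,0,0,-10,-1,0,0,0,0,0,-5,-1,0,0,0,0,0,0]'

```text
clock: 7.8
tcp_pos: [0.6071, 0.1654, 0.1954]
orientation: [-0.033, 0.999, 0.02, -0.004]
wrist_force: [0.3, 0.0, -0.1]
finger_gap: -0.0001
```

```bash
sed -i 's/radians(-92.3)/radians(-2.3)/' h.py; python3 -c "
from h import *
delta(O(-.022,.14,.101))"
```

```text
t7.80 tcp [0.6071 0.1654 0.1954] world d [ 0.02    0.0534 -0.0944] tool d [ 0.0228 -0.0462  0.0975] in final axes [ 0.0179 -0.0541  0.0944] turn [-3.8  0.5  4.6] F [ 0.3  0.  -0.1] gap -0.0
tcp own [-0.0399  0.0859]
```

>>> carry_out --moves '[-1,0,0,0,-3.8,0.5,4.6,-1,0.009,-0.028,0,0,0,0,-1,0.009,-0.028,0,0,0,0,-1,0,0,0.045,0,0,0,-1,0,0,0.035,0,0,0]'

```text
clock: 8.43
tcp_pos: [0.6292, 0.2274, 0.1197]
orientation: [-0.001, 1.0, -0.023, 0.005]
wrist_force: [0.6, 0.3, -0.3]
finger_gap: -0.0003
```

```bash
python3 - <<'E'
from h import *
delta(O(-.022,.14,.101))
im=env.read_camera('wrist')[:,:,::-1]; cv2.imwrite('pics/w4.png',im)
a=env.read_camera('side')[:,:,::-1]
A=cv2.resize(a[110:260,150:350],(512,384),interpolation=cv2.INTER_CUBIC)
cv2.imwrite('pics/c4.png',cv2.resize(np.hstack([im,A]),(800,300)))
E
```

```text
t8.43 tcp [0.6292 0.2274 0.1197] world d [-0.002  -0.0086 -0.0187] tool d [-0.0018  0.0088  0.0187] in final axes [-0.0017  0.0087  0.0187] turn [-0.1 -0.6 -0.4] F [ 0.6  0.3 -0.3] gap -0.0
tcp own [-0.0203  0.1487]
```

View pics/c4.png

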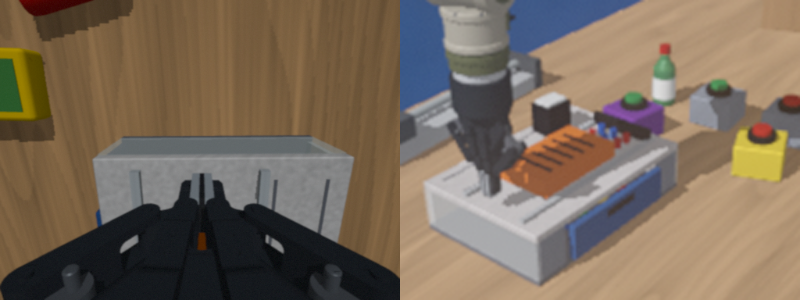

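The fingers stand behind the guard end, centred between the rails (136 and 263, tips at 200), and the drawer is shut flush in the side view. I'll lower and push.

>>> carry_out --moves '[-1,-0.001,0,0.018,0,0,0,-1,0,0.01,0,0,0,0,-1,0,0.012,0,0,0,0,-1,0,0.012,0,0,0,0,-1,0,0.01,0,0,0,0]'

```text
clock: 9.15
tcp_pos: [0.6262, 0.1813, 0.1061]
orientation: [-0.001, 1.0, -0.024, 0.006]
wrist_force: [0.4, 0.1, -0.4]
finger_gap: -0.0003
```

>>> carry_out --moves '[-1,0,0.01,0,0,0,0,-1,0,0.01,0,0,0,0,-1,0,0.01,0,0,0,0,-1,0,0.01,0,0,0,0,-1,0,0.01,0,0,0,0]'

```text
clock: 9.78
tcp_pos: [0.6239, 0.1288, 0.1065]
orientation: [-0.002, 1.0, -0.024, 0.006]
wrist_force: [0.3, 2.0, -0.7]
finger_gap: -0.0003
```

```bash
python3 -c "
from h import *
delta(O(-.022,.02,.101))"
```

```text
t9.78 tcp [0.6239 0.1288 0.1065] world d [-0.0016 -0.0299 -0.0055] tool d [-0.0002  0.03    0.0053] in final axes [-0.0004  0.03    0.0055] turn [-0.3 -0.7 -0.4] F [ 0.3  2.  -0.7] gap -0.0
tcp own [-0.0216  0.05  ]
```

>>> carry_out --moves '[-1,0,0.01,0.001,0,0,0,-1,0,0.01,0.001,0,0,0,-1,0,0.008,0,0,0,0,-1,0,0.006,0,0,0,0,-1,0,0.005,0,0,0,0]'

```text
clock: 10.4
tcp_pos: [0.6233, 0.1139, 0.1061]
orientation: [-0.03, 0.999, -0.015, 0.009]
wrist_force: [0.9, 16.6, 0.3]
finger_gap: 0.0001
```

>>> carry_out --moves '[-1,0,0.005,0,0,0,0,-1,0,0.005,0,0,0,0,-1,0,0.005,0,0,0,0,-1,0,0.005,0,0,0,0,-1,0,0.005,0,0,0,0]'

```text
clock: 11.02
tcp_pos: [0.6231, 0.114, 0.1067]
orientation: [-0.055, 0.998, -0.004, 0.011]
wrist_force: [0.8, 18.8, 0.1]
finger_gap: -0.0001
```

>>> carry_out --moves '[-1,0,-0.02,0,0,0,0,-1,0,-0.02,-0.03,0,0,0,-1,0,0,-0.05,-6,0,0,-1,0,0,-0.05,0,0,0,-1,0,0,0,0,0,0]'

```text
clock: 11.65
tcp_pos: [0.6192, 0.1443, 0.2429]
orientation: [0.003, 1.0, -0.005, 0.009]
wrist_force: [0.5, -0.3, 0.2]
finger_gap: -0.0002
```

```bash
python3 - <<'E'
from h import *
delta(O(-.022,.02,.24)); delta([.59,-.325,.24]); print(env.get_state()["joint_pos"].round(2))
a=env.read_camera('scene')[:,:,::-1]; b=env.read_camera('side')[:,:,::-1]; cv2.imwrite('pics/s5.png',a)
cv2.imwrite('pics/c5.png',np.hstack([cv2.resize(a[140:260,175:305],(400,370),interpolation=cv2.INTER_CUBIC),cv2.resize(b[140:260,170:300],(400,370),interpolation=cv2.INTER_CUBIC)]))
E
```

```text
t11.65 tcp [0.6192 0.1443 0.2429] world d [ 0.0031 -0.0454 -0.0029] tool d [0.0035 0.0453 0.0032] in final axes [0.0049 0.0452 0.0029] turn [ 0.3 -1.1  1.7] F [ 0.5 -0.3  0.2] gap -0.0
tcp own [-0.0269  0.0652]
t11.65 tcp [0.6192 0.1443 0.2429] world d [-0.0292 -0.4693 -0.0029] tool d [-0.0246  0.4695  0.0047] in final axes [-0.0104  0.47    0.0029] turn [ 0.3 -1.1  1.7] F [ 0.5 -0.3  0.2] gap -0.0
tcp own [-0.0269  0.0652]
[ 0.11  0.42  0.2   1.34 -0.01  1.69]
```

View pics/c5.png

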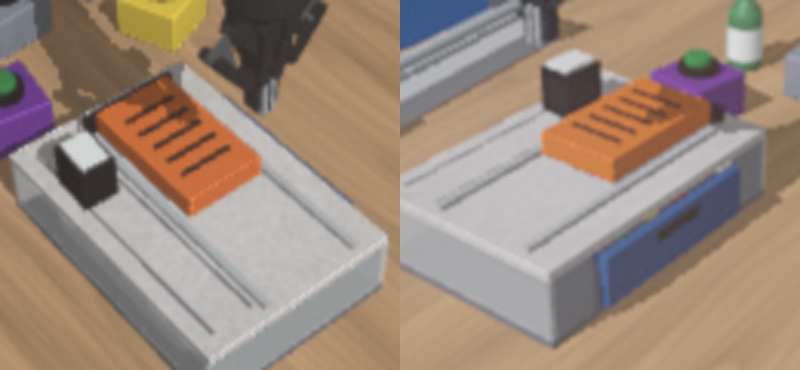

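The guard covers all the sockets and touches the black stop in both views (left crop, stop sliver at (95,115)). The relay is still standing at (85,165) and the drawer looks flush. I'll check the drawer gap numerically from the earlier wrist frame.

```bash
python3 - <<'E'
from h import *
import h
st={"orientation":np.array([-.009,-.699,.715,.02]),"tcp_pos":np.array([.446,.0722,.2165])}
class E:
    get_state=staticmethod(lambda:st); calibration=staticmethod(env.calibration)
h.env=E
im=cv2.imread("pics/w2.png"); hsv=cv2.cvtColor(im,cv2.COLOR_BGR2HSV)
m=cv2.inRange(hsv,(105,150,60),(120,255,255)); m[:75]=0; m[110:]=0
ys,xs=np.nonzero(m); u=np.arange(155,345,10)
bot=np.array([[x,ys[xs==x].max()+.5] for x in u]); top=np.array([[x,ys[xs==x].min()-.5] for x in u])
for n,l,z in(("panel outer bottom-edge z.012",bot,.012),("outer z.066",bot,.066),("console edge z.08",top,.08)):
    P=own(wplane(l,z)); print(n,P[:,0].mean().round(4),np.ptp(P[:,0]).round(4), l[:,1].mean())
E
```

```text
panel outer bottom-edge z.012 -0.1241 0.0017 95.60526315789474
outer z.066 -0.1237 0.0014 95.60526315789474
console edge z.08 -0.1135 0.0012 83.76315789473684
```

>>> carry_out --moves '[-1,-0.01,0.056,0,0,-1.1,1.7,-1,0,0.058,0,0,0,0,-1,0,0.058,0,0,0,0,-1,0,0.058,0,0,0,0,-1,0,0.058,0,0,0,0]'

```text
clock: 12.38
tcp_pos: [0.5926, -0.1479, 0.229]
orientation: [0.002, 1.0, -0.017, -0.012]
wrist_force: [0.8, 0.4, -0.3]
finger_gap: -0.0
```

>>> carry_out --moves '[-1,0,0.058,0,0,0,0,-1,0,0.05,0,0,0,0,-1,0,0.03,0,0,0,0,-1,0,0,0,0,0,0,-1,0,0,0,0,0,0]'

```text
clock: 13.0
tcp_pos: [0.5806, -0.2946, 0.2177]
orientation: [-0.001, 1.0, -0.022, -0.021]
wrist_force: [-0.7, 0.4, 0.1]
finger_gap: -0.0002
```

```bash
python3 - <<'E'
from h import *
delta([.59,-.325,.2])
im=env.read_camera('wrist')[:,:,::-1]; cv2.imwrite('pics/w6.png',im)
hsv=cv2.cvtColor(im,cv2.COLOR_BGR2HSV); m=cv2.inRange(hsv,(50,80,40),(85,255,255)); k,_,s,c=cv2.connectedComponentsWithStats(m)
for i in range(1,k):
    if s[i][4]>60: print(s[i],c[i].round(1),wplane(c[i],.070).round(4))
E
```

```text
t13.00 tcp [ 0.5806 -0.2946  0.2177] world d [ 0.0094 -0.0304 -0.0177] tool d [0.0115 0.0299 0.0172] in final axes [0.0106 0.03   0.0177] turn [-0.1  2.4 -0.2] F [-0.7  0.4  0.1] gap -0.0
tcp own [-0.0479 -0.3749]
[ 356   37   40   41 1260] [375.5  56.8] [[ 0.6854 -0.1857  0.07  ]]
[ 366  180   46   43 1295] [386.4 199.3] [[ 0.706  -0.3225  0.07  ]]
[258 188  32  32 810] [273.3 203.4] [[ 0.5889 -0.3235  0.07  ]]
```

The drawer front's outer face measures about -0.123 m own x (shut is -0.122), so both are closed. The wrist view puts the green button at (0.589,-0.324), which agrees with the triangulation.

>>> carry_out --moves '[-1,0.009,0.029,0,0,2.4,0,-1,0,0,0.04,0,0,0,-1,0,0,0.04,0,0,0,-1,0,0,0.03,0,0,0,-1,0,0,0,0,0,0]'

```text
clock: 13.68
tcp_pos: [0.5902, -0.3165, 0.1049]
orientation: [-0.001, 1.0, -0.017, 0.001]
wrist_force: [0.1, 0.5, -0.7]
finger_gap: 0.0001
```

```bash
python3 - <<'E'
from h import *
delta([.589,-.324,.083])
im=env.read_camera('wrist')[:,:,::-1]; a=env.read_camera('side')[:,:,::-1]; cv2.imwrite('pics/side6.png',a)
cv2.imwrite('pics/c6.png',cv2.resize(np.hstack([im,cv2.resize(a[110:230,250:410],(512,384),interpolation=cv2.INTER_CUBIC)]),(800,300)))
E
```

```text
t13.68 tcp [ 0.5902 -0.3165  0.1049] world d [-0.0012 -0.0075 -0.0219] tool d [-0.001   0.0076  0.0218] in final axes [-0.0009  0.0076  0.0219] turn [-0.1 -0.1  0.4] F [ 0.1  0.5 -0.7] gap 0.0
tcp own [-0.0374 -0.3963]
```

View pics/c6.png

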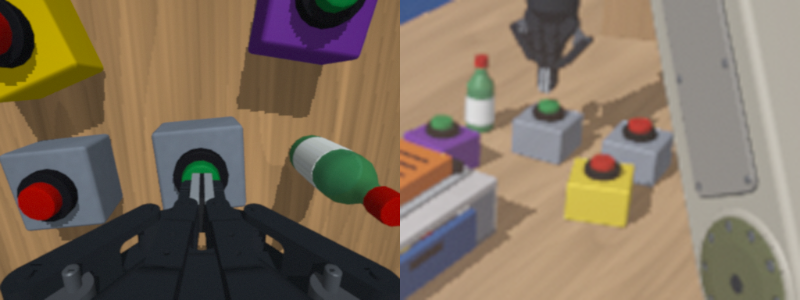

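The tips are over the green button on the grey box (wrist half, (200,180)). The red button and the bottle are well clear.

>>> carry_out --moves '[-1,-0.001,0.008,0,0,0,0,-1,0,0,0.01,0,0,0,-1,0,0,0.006,0,0,0,-1,0,0,0.004,0,0,0,-1,0,0,0.003,0,0,0]'

```text
clock: 14.4
tcp_pos: [0.5935, -0.3282, 0.0889]
orientation: [0.003, 1.0, -0.017, 0.006]
wrist_force: [0.3, 1.0, 0.7]
finger_gap: 0.0001
```

>>> carry_out --moves '[-1,0,0,0.003,0,0,0,-1,0,0,0.003,0,0,0,-1,0,0,0.003,0,0,0,-1,0,0,0.003,0,0,0,-1,0,0,0.003,0,0,0]'

```text
clock: 15.02
tcp_pos: [0.5937, -0.3283, 0.0819]
orientation: [0.005, 1.0, -0.017, 0.008]
wrist_force: [-6.8, 3.4, 17.8]
finger_gap: -0.0001
```

>>> carry_out --moves '[-1,-0.003,-0.003,0.004,0,0,0,-1,0,0,0.004,0,0,0,-1,0,0,0.004,0,0,0,-1,0,0,0.002,0,0,0,-1,0,0,0.002,0,0,0]'

```text
clock: 15.65
tcp_pos: [0.5935, -0.3281, 0.0821]
orientation: [0.011, 1.0, -0.017, 0.014]
wrist_force: [-4.0, 1.6, 9.5]
finger_gap: 0.0002
```

```bash
python3 - <<'E'
from h import *
delta([.589,-.324,.083])
a=env.read_camera('side')[:,:,::-1]; b=cv2.imread('pics/side6.png'); w=env.read_camera('wrist')[:,:,::-1]
f=lambda i:cv2.resize(i[135:185,280:345],(400,308),interpolation=cv2.INTER_CUBIC)
print(a[135:185,280:345].shape)
cv2.imwrite('pics/c7.png',np.vstack([np.hstack([f(b),f(a)]),cv2.resize(w[130:290,150:362],(800,290)) if 0 else np.hstack([cv2.resize(w[180:300,180:330],(400,290)),np.zeros((290,400,3),np.uint8)])]))
E
```

```text
t15.65 tcp [ 0.5935 -0.3281  0.0821] world d [-0.0045  0.0041  0.0009] tool d [-0.0046 -0.0039 -0.0011] in final axes [-0.0047 -0.0039 -0.0009] turn [ 1.2 -1.6  0.4] F [-4.   1.6  9.5] gap 0.0
tcp own [-0.0337 -0.4078]
(50, 65, 3)
```

View pics/c7.png

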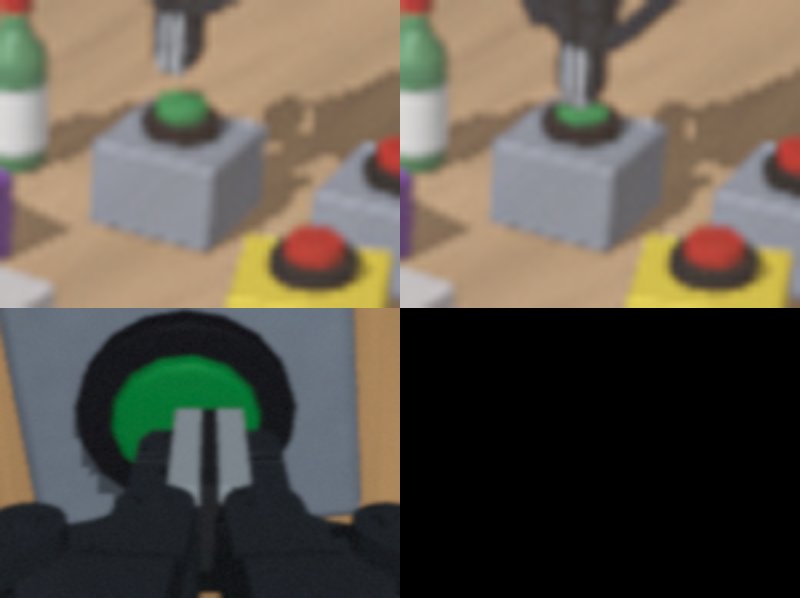

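In the side crops the button dome sinks from row 90 to about row 101 (roughly 6 mm) under the tips. The wrist crop shows the tips about 5 mm off centre to the right, so I can't rule out one finger resting on the housing. I'll ease up a little, recentre, and press again before releasing.

>>> carry_out --moves '[-1,-0.002,-0.002,-0.004,1.2,-1.6,0,-1,-0.003,-0.003,-0.001,0,0,0,-1,-0.003,-0.002,0,0,0,0,-1,0,0,0,0,0,0,-1,0,0,0,0,0,0]'

```text
clock: 16.38
tcp_pos: [0.5865, -0.3214, 0.0878]
orientation: [0.002, 1.0, -0.017, 0.002]
wrist_force: [1.1, -1.2, 1.1]
finger_gap: 0.0002
```

```bash
python3 -c "
from h import *
delta([.589,-.324,.083])"
```

```text
t16.38 tcp [ 0.5865 -0.3214  0.0878] world d [ 0.0025 -0.0026 -0.0048] tool d [0.0026 0.0025 0.0048] in final axes [0.0026 0.0025 0.0048] turn [ 0.2 -0.3  0.4] F [ 1.1 -1.2  1.1] gap 0.0
tcp own [-0.0409 -0.4014]
```

>>> carry_out --moves '[-1,0.001,0.001,0.002,0,0,0,-1,0,0,0.003,0,0,0,-1,0,0,0.004,0,0,0,-1,0,0,0.004,0,0,0,-1,0,0,0.004,0,0,0]'

```text
clock: 17.0
tcp_pos: [0.5872, -0.322, 0.0818]
orientation: [0.003, 1.0, -0.016, 0.004]
wrist_force: [-8.3, 5.4, 24.1]
finger_gap: -0.0001
```

>>> carry_out --moves '[-1,0,0,0.005,0,0,0,-1,0,0,0.006,0,0,0,-1,0,0,0.006,0,0,0,-1,0,0,0.006,0,0,0,-1,0,0,0.006,0,0,0]'

```text
clock: 17.62
tcp_pos: [0.5871, -0.3219, 0.0815]
orientation: [0.009, 1.0, -0.016, 0.01]
wrist_force: [-12.1, 7.2, 33.9]
finger_gap: -0.0001
```

It bottoms out at the same height, centred this time and at 34 N (5 N is enough). Now release.

>>> carry_out --moves '[-1,0,0,-0.01,0,0,0,-1,0,0,-0.03,0,0,0,-1,0,0,-0.05,0,0,0,-1,0,0,-0.05,0,0,0,-1,0,0,0,0,0,0]'

```text
clock: 18.25
tcp_pos: [0.5839, -0.3192, 0.2247]
orientation: [0.008, 1.0, -0.016, 0.009]
wrist_force: [0.2, -0.4, -0.3]
finger_gap: 0.0002
```

```bash
python3 - <<'E'
from h import *
delta([.589,-.324,.2])
a=env.read_camera('scene')[:,:,::-1]; b=env.read_camera('side')[:,:,::-1]
cv2.imwrite('pics/c8.png',np.hstack([cv2.resize(a[100:300,130:390],(400,308),interpolation=cv2.INTER_CUBIC),cv2.resize(b[120:320,120:380],(400,308),interpolation=cv2.INTER_CUBIC)]))
for n,im,old in(("scene",a,"scene0"),("side",b,"side0")):
    o=cv2.imread(f"pics/{old}.png")
    for i in(o,im):
        h=cv2.cvtColor(np.ascontiguousarray(i),cv2.COLOR_BGR2HSV)
        m=cv2.inRange(h,(50,80,40),(85,255,255))|cv2.inRange(h,(0,150,60),(4,255,255))
        k,_,s,c=cv2.connectedComponentsWithStats(m); print(n,[c[j].round(1).tolist() for j in range(1,k) if s[j][4]>25])
E
```

```text
t18.25 tcp [ 0.5839 -0.3192  0.2247] world d [ 0.0051 -0.0048 -0.0247] tool d [0.0047 0.0042 0.0249] in final axes [0.0052 0.0046 0.0247] turn [ 0.9 -1.1  0.5] F [ 0.2 -0.4 -0.3] gap 0.0
tcp own [-0.0436 -0.3993]
scene [[202.5, 116.8], [174.7, 134.4], [227.1, 132.8], [143.1, 139.5], [145.6, 149.5], [507.7, 158.9], [174.8, 166.5], [338.2, 220.8], [341.4, 256.9]]
scene [[202.5, 116.8], [174.7, 134.2], [227.1, 132.8], [143.3, 139.7], [145.4, 149.5], [507.6, 158.9], [174.9, 166.4], [338.2, 220.8], [341.6, 256.8]]
side [[308.8, 152.1], [266.2, 158.6], [345.3, 159.9], [330.4, 174.8], [234.4, 273.2], [183.2, 284.5]]
side [[308.8, 152.1], [266.1, 158.6], [345.3, 159.9], [330.3, 175.0], [234.5, 273.1], [183.1, 284.6]]
```

View pics/c8.png

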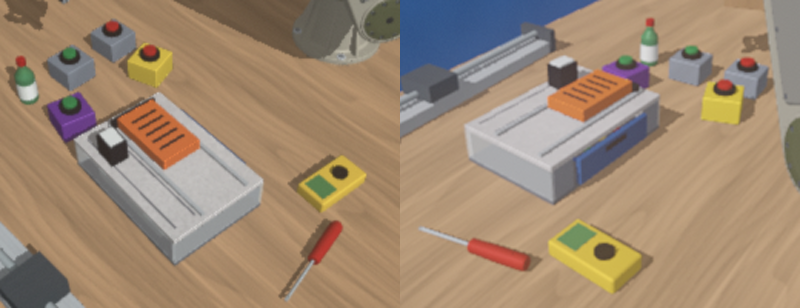

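The final views show the drawer flush, the guard home at the stop and the green button back up. The red button, meter, bottle and driver are at their starting pixels within 0.3 px, and the relay is still standing. The gripper is clear, so I'll hand in.

```bash
python3 -c "
from workcell import env
print(env.hand_in())"
```

```text
the job is handed in; nothing more can be done
None
```

I pushed the blue drawer shut, then slid the orange guard home against the black stop. After that I pressed the green button on the grey box and let it go. The job was handed in at about 18 s, with the gripper clear of everything.

**Last checks:**
- **Drawer:** its front measures about 12 mm proud of the console, within 2 mm of shut. It didn't move further under 11 N.
- **Guard:** it was firm under about 18 N, and the sockets are covered in both views.
- **Green button:** it bottomed out after about 6 mm of travel at 34 N, then returned to its starting image position.
- **Other things:** the red and decoy buttons, meter, bottle and screwdriver are within 0.3 px of where they started. I checked the relay only by eye, and it is still standing in place.

**What disagreed or went less smoothly:**
- **Two presses:** the first press was about 5 mm off centre. I eased up, which let the button rise almost fully, recentred and pressed again, so it effectively got two presses. Both came after the drawer and guard were closed.
- **Joint limit:** the last joint reached the end of its range while I was lining up on the guard, so the arm stopped short there. I turned the tool back 90° and carried on without touching anything.
- **Console position:** the first scene-camera estimate disagreed with the wrist camera by about 4 mm and 0.7°. I used the wrist-camera values.

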